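# Stand the toppled jewellery displays back up

## Task

Two jewellery display stands on the counter, the bracelet T-bar and the pendant easel, have been knocked onto their backs: push each one over with the fingertips so that it stands upright on its base again. Tip them up about where they lie: do not pick them up or drag them away, and leave the other things on the counter where they are, undisturbed. Either stand may come first.

Things in the scene. Friction and masses are not known exactly. Their poses are not given: they have to be found in the camera images.
- tbar: Bracelet T-bar, 360 g, sizes in mm. Wooden base block 90 wide (y), 80 deep (x), 18 thick (z). Origin: middle of its underside; own z is up when upright, +x to the back. Starts lying on its back: own z level, within 80 degrees of world +x, from base to far end; own +x down; block on edge, 80 high, origin 40 up. Post and grey cloth roll: see point tbar_roll.
- easel: Pendant easel, 360 g, sizes in mm. Wooden base block 100 wide (y), 80 deep (x), 18 thick (z). Origin: middle of its underside; own z is up when upright, +x to the back. Starts lying on its back: own z level, within 80 degrees of world +x, from base to far end; own +x down; block on edge, 80 high, origin 40 up. Board 90 wide, 8 thick, grey cloth front, flush with the back, top at z 125.
- tbar_edge (a point): middle of the T-bar's back bottom edge (own x +40 mm, z 0), the edge it turns on; on the counter both lying and upright. Turned past about 33 degrees from lying it falls upright by itself, the roll swinging up on the side that was pushed from
- easel_edge (a point): middle of the easel's back bottom edge (own x +40 mm, z 0), the edge it turns on; on the counter both lying and upright. Turned past about 33 degrees from lying it falls upright by itself, the board swinging up on the side that was pushed from
- tbar_rim (a point): middle of the base's front edge on its top face (own x -40, z 18 mm); when lying, the raised edge, 80 mm above the counter. A level push of 1 to 2 N on the base's top face just below it, against own z, starts the stand turning about its back edge
- easel_rim (a point): middle of the base's front edge on its top face (own x -40, z 18 mm); when lying, the raised edge, 80 mm above the counter. A level push of 1 to 2 N on the base's top face just below it, against own z, starts the stand turning about its back edge
- tbar_roll (a point): centre of the T-bar's grey cloth roll (own x +20, z 105, all in mm): a cylinder of diameter 40, 120 long, along own y, on a round wooden post of diameter 14 that rises from the base at own x +20; total height 125. Lying, the roll rests on the counter and its axis and the post's are 20 above it
- cone: bystander: white ceramic ring cone (mm): 40 across the foot, 66 high, standing between the two stands, nearer to the robot. Origin: centre of underside
- jar: bystander: clear jar with wooden lid, diameter 60 mm, height 100 mm, behind the stands near the middle. Origin: centre of underside
- smalljar: bystander: small clear jar with wooden lid, diameter 48 mm, height 70 mm, on the right. Origin: centre of underside
- log: bystander: round slice of log, diameter 84 mm, height 50 mm, on the left. Origin: centre of underside
- dish: bystander: shallow steel dish, diameter 90 mm, height 30 mm, on the left nearer the robot. Origin: centre of underside
- pliers: bystander: small pliers lying on the right, 125 mm long, 12 mm thick, jaws to own +x. Origin: under the pivot
Not all that is in view belongs to the job. What is shaped like the tbar but red is not meant.

How it is judged:
By the outcome, as a careful person would: the job done as asked, in the order asked, and still so for the second after the job is handed in, with the robot touching nothing.
It also fails if it takes over 51 s, if anything falls off the work surface, if the arm or the gripper's body presses on something with over 40 N, if the wrist force passes 120 N, or if a joint passes its speed limit or range.

## Robot

A 7-joint arm with a two-finger parallel gripper is mounted at the origin on the work surface. World frame = base frame: x ahead of the robot, y to its left, z up, the work surface at z = 0. Lengths are in m, angles in rad, forces in N, time in s.
With the tool pointing down it reaches from about 0.4 to 0.85 m from the base axis. Payload 4.5 kg.
Tool frame: the origin (TCP) lies between the finger pads; the fingertips stand r.tip_reach ahead of it and the grasp point (between the pads) lies 3 mm ahead of it (r.tip_reach is the distance from the TCP to the fingertips, in m); z points along the fingers, y is the line along which they close (so a half turn about z gives the same grasp; the last joint's range is limited). The gripper opens to 88 mm and grips with 3 to 60 N. Pads are 18 mm wide; open, the fingers measure 123 mm over their backs; the gripper's body (75 mm by 187 mm) begins 45 mm behind the grasp point.
Start: joints at [1.326, 0.689, -0.195, 1.565, 0.157, 0.902, -0.215], TCP at [0.172, -0.601, 0.261] pointing down, gripper open.
Joint ranges: [-3.01, 3.01], [-0.46, 2.08], [-1.47, 1.51], [0.13, 2.56], [-1, 4.14], [0.04, 2.09], [-2.66, 2.66]. Speed limits (rad/s): [2.57, 2.57, 3.14, 3.14, 3.14, 3.14, 3.14].

## Interface

Orientations are given as a unit quaternion [x, y, z, w].
In Python, from plant import r gives the robot as it stands.
- The arm moves only by the tool step_arm, never from a script. Its argument "motion" is a list of rows, each an object with "dp": the shift along the tool's x, y, z in mm, a list of three; "twist": the turn, a rotation vector about the tool's x, y, z in rad, a list of three; "hand": the opening, from -1 (shut) to 1 (fully open). In form: [{"dp": [dx, dy, dz], "twist": [rx, ry, rz], "hand": hand}, ...]. A call has 1 to 5 rows; each row is the pose to reach, as a shift and turn from the pose commanded when the call began, along the tool's axes at that moment; what a row does not reach only later rows make up. A row lasts 1/8 s, in which the tool goes at most 62.5 mm and 10.7 degrees, less where a joint would pass 70% of its speed; a pose out of reach is approached as far as the arm can. A call with a gripper value outside its range is refused whole. The fingers move at their own pace and stop on an object; "force" is the grip in N (left out, the last holds). Time passes only in rows, so rows that repeat a pose let the fingers close. It gives the time, the measured TCP pose, the force, the opening and the grip force at its end, in the units of the state.
- r.get_state(): the state, without advancing time (a new reading comes with each control period).
- r.snapshot(name): name is "side" or "top" or "wrist"; returns a dict with "pixels" (384x512x3 uint8, red, green, blue), "depth" (384x512 float32, m along the optical axis (not along the pixel's ray), 0 where there is no reading), "fx", "fy", "cx", "cy" (pixels), "xyz" and "orientation" of the camera in the world; the wrist camera has in their place "mount" (4x4, takes a point from camera to tool coordinates, whose origin is the TCP and whose axes are the flange's). Camera axes: x right, y down, z forward; pixel columns grow to the right and rows downward; lengths in m; the calibration is good to about 2 mm. The wrist camera is an equidistant fisheye: a pixel r from the principal point sees the ray r / f radians off the axis. A picture is of the moment at which its call begins: read the wrist's pose just before it.
- r.finish_job(): hands the job in; it is judged then, once.
Trained networks look in the newest picture that a camera, given by its name, has taken for a name from the list of things; names that differ only in an ending like _2 or _b are one class to them, and where a whole thing is asked for, a point or a joint stands for the part that bears it (a point fixed in the world has none). Each returns a list of dicts, best first, with "score" (0 to 1); they miss things now and then, are a little off and sometimes report something else, mostly with a low value. They report only what shows in the picture. A call takes as long as a camera call. They do not tell look-alikes from the thing itself.
- r.search_frame(camera, thing): "at" ([x, y, z] in m, in the coordinates of the camera as it stood for that picture, good to about 4 mm: the middle of the surface that is visible of it).
The state is a dict: "clock": time; "q": joint angles; "qd": joint speeds; "joint_torque": joint torques, N m; "tool_pos": TCP position; "eef_rot": TCP orientation; "contact_force": force on the tool from outside, world axes, zero at the start; "moment": the same for the moment, N m; "opening": opening from 0.0 (shut) to 1.0 (fully open); "finger_force": force on a finger pad.
Only numpy, scipy, OpenCV 4.12 (cv2) and the standard library are available. Lean on these libraries where they do the work, as an engineer would, in place of code of your own. Each camera call takes 0.05 s, during which the arm holds its last target. There are 200 camera calls.

## Working session

There is one attempt and no reset: what is moved stays moved. The work goes in short steps, Python scripts to look and compute and a tool call to move; the robot and the scene stay as the last step left them, time stands still between calls to the robot, and variables do not carry over. Pictures are saved under pics/ and viewed, at most 10 in all, crops included, and the job is handed in when it is done.

Besides the shell and the picture viewer there is one more tool, called as name([rows], argument=value, ...), one row to a line, values as JSON. step_arm: Moves the arm, as the interface text tells. Its arguments: {"type":"object","properties":{"motion":{"type":"array"},"force":{"type":"number"}},"required":["motion"]}

```bash
mkdir -p pics; ls
cat > h.py <<'E'
import numpy as np, cv2
from scipy.spatial.transform import Rotation as R
from plant import r
def cam(n):
    s=r.snapshot(n); return s
def world(s,p):
    return R.from_quat(s["orientation"]).apply(p)+np.array(s["xyz"])
def cloud(s):
    d=s["depth"]; v,u=np.indices(d.shape)
    P=np.stack([(u-s["cx"])/s["fx"]*d,(v-s["cy"])/s["fy"]*d,d],-1)
    return world(s,P.reshape(-1,3)).reshape(P.shape)
E
python3 - <<'E'
from h import *
st=r.get_state(); print(st, r.tip_reach)
for n in("top","side"):
    s=cam(n); cv2.imwrite(f"pics/{n}0.png",s["pixels"][:,:,::-1]); print(n,s["xyz"],s["orientation"],s["fx"])
    np.savez(f"/tmp/{n}0.npz",C=cloud(s),I=s["pixels"])
    for t in("tbar","easel","tbar_edge","easel_edge","tbar_rim","easel_rim","tbar_roll","cone","jar","smalljar","log","dish","pliers"):
        print(t,[(np.round(world(s,np.array(x["at"])),3).tolist(),round(x["score"],2)) for x in r.search_frame(n,t)][:3])
E
```

```text
pics
{'clock': 0.0, 'q': array([ 1.3258123 ,  0.69000254, -0.19451011,  1.56631878,  0.15730573,
        0.90251797, -0.21509697]), 'qd': array([-8.39514984e-05, -1.43277536e-03, -2.66372107e-04, -1.58194632e-04,
       -1.44055187e-03,  1.19263750e-04, -1.47486718e-03]), 'joint_torque': array([ 2.16493127e-04, -5.27563512e+01, -1.26640566e+00, -1.53428507e+01,
       -5.25018037e-02,  6.60380727e-03,  1.88407257e-04]), 'tool_pos': array([ 0.1717809 , -0.60031781,  0.25990506]), 'eef_rot': array([ 9.90294329e-01,  1.38983030e-01, -1.98445711e-04, -9.05726693e-04]), 'contact_force': array([-0.27077327,  0.21412813, -0.63447005]), 'moment': array([ 0.06257437, -0.01100186, -0.00619269]), 'finger_force': 0.0, 'opening': 0.9997127389150893} 0.022
top [0.33820602 0.00278872 1.2946477 ] [ 0.71216003 -0.69522692  0.0737109  -0.06367351] 382.4652270695555
tbar [([0.546, -0.295, 0.041], 0.72), ([0.665, -0.091, 0.036], 0.7)]
easel [([0.65, 0.198, 0.013], 0.8)]
tbar_edge [([0.659, -0.09, 0.039], 0.91), ([0.542, -0.292, 0.04], 0.71), ([0.567, 0.462, 0.051], 0.56)]
easel_edge [([0.648, 0.195, 0.0
[... 650 characters left out ...]
], 0.59)]
easel [([0.623, 0.219, 0.017], 0.66)]
tbar_edge [([0.519, -0.278, 0.038], 0.9), ([0.666, -0.157, 0.037], 0.6)]
easel_edge [([0.626, 0.218, 0.022], 0.75)]
tbar_rim [([0.521, -0.282, 0.032], 0.79), ([0.664, -0.16, 0.036], 0.74)]
easel_rim [([0.624, 0.219, 0.02], 0.58)]
tbar_roll [([0.521, -0.276, 0.031], 0.89), ([0.665, -0.156, 0.037], 0.88)]
cone [([0.508, 0.009, 0.021], 0.43)]
jar [([0.752, 0.05, 0.074], 0.58), ([0.519, -0.272, 0.035], 0.56)]
smalljar [([0.588, -0.453, 0.048], 0.82), ([0.751, 0.048, 0.074], 0.46)]
log [([0.567, 0.478, 0.051], 0.8), ([0.503, 0.01, 0.018], 0.67)]
dish [([0.448, 0.451, 0.015], 0.67), ([0.62, 0.221, 0.019], 0.5)]
pliers [([0.358, -0.466, 0.013], 0.48)]
```

View pics/top0.png

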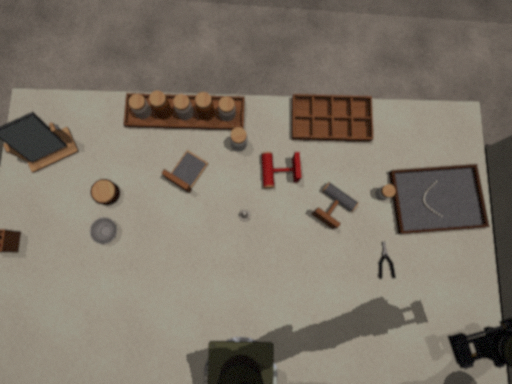

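View pics/side0.png

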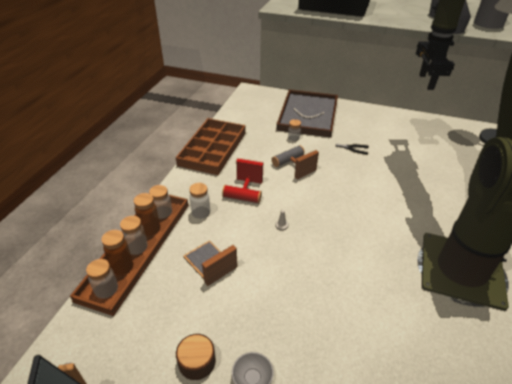

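The top view shows the real T-bar with its base at about px (327,217) and roll at (338,196), and the easel with its base at (177,180) and board at (188,168). The red look-alike is at (283,170). The side view agrees. Next I fit the base rims from the depth cloud.

Run:
```python
from h import *
for n in("top","side"):
    z=np.load(f"/tmp/{n}0.npz"); C=z["C"]; 
    print("table z",np.median(C[250:260,100:200,2]) if n=="top" else np.median(C[300:340,280:300,2]))
    for t,c,w in(("tbar",(.535,-.28),.09),("easel",(.64,.21),.1)):
        D=np.linalg.norm(C[...,:2]-c,axis=2)<.1
        hi=C[D&(C[...,2]>.065)&(C[...,2]<.1)]; lo=C[D&(C[...,2]>(.022 if t=="tbar" else .0055))&(C[...,2]<.048)]
        (cx,cy),(a,b),ang=cv2.minAreaRect(hi[:,:2].astype(np.float32))
        print(n,t,len(hi),"rect",round(cx,4),round(cy,4),round(a,4),round(b,4),round(ang,1),"zmax",hi[:,2].max().round(4),"low mean",lo.mean(0).round(4),len(lo))
        box=cv2.boxPoints(((cx,cy),(a,b),ang)).round(4).tolist(); print(box)
        if t=="tbar":
            m=lo[np.linalg.norm(lo[:,:2]-(cx,cy),axis=1)>.05]; print(" roll rect",cv2.minAreaRect(m[:,:2].astype(np.float32)))
```

```text
table z 0.00021650539005080294
top tbar 180 rect 0.4952 -0.2674 0.0901 0.0182 54.3 zmax 0.0851 low mean [ 0.5599 -0.3123  0.0345] 522
[[0.46160000562667847, -0.2987000048160553], [0.4763999879360199, -0.3093000054359436], [0.5289000272750854, -0.2361000031232834], [0.5141000151634216, -0.22550000250339508]]
 roll rect ((0.5631662011146545, -0.3148411512374878), (0.1227700263261795, 0.06420431286096573), 54.09510803222656)
top easel 181 rect 0.6077 0.2273 0.0995 0.0181 58.6 zmax 0.0852 low mean [0.657  0.1973 0.0105] 755
[[0.5741000175476074, 0.18950000405311584], [0.5895000100135803, 0.18000000715255737], [0.6413999795913696, 0.26499998569488525], [0.6258999705314636, 0.2745000123977661]]
table z 0.00029980566364395944
side tbar 161 rect 0.4967 -0.2655 0.0946 0.0204 57.2 zmax 0.0841 low mean [ 0.5486 -0.2958  0.0338] 444
[[0.4625000059604645, -0.29980000853538513], [0.4796000123023987, -0.3107999861240387], [0.5307999849319458, -0.23119999468326569], [0.513700008392334, -0.22020000219345093]]
 roll rect ((0.5645201206207275, -0.31474408507347107), (0.12767243385314941, 0.06132609397172928), 51.6845588684082)
side easel 340 rect 0.6098 0.2301 0.1003 0.0207 58.4 zmax 0.0841 low mean [0.6538 0.2097 0.0161] 909
[[0.5745999813079834, 0.19280000030994415], [0.5922999978065491, 0.18199999630451202], [0.6449000239372253, 0.26739999651908875], [0.6273000240325928, 0.2782000005245209]]
```

```bash
cat >> h.py <<'E'
G={"tbar":((.4955,-.2668),-35.7),"easel":((.608,.228),-31.4)}
def goto(name,back,z,along=0):
    "dp (mm), twist (rad) from now to a down pose, tool x = push direction, `back` m behind base centre"
    c,a=G[name]; a=np.radians(a); u=np.array([np.cos(a),np.sin(a)])
    X=np.array([-u[0],-u[1],0]); Z=np.array([0,0,-1.]); T=R.from_matrix(np.stack([X,np.cross(Z,X),Z],1))
    st=r.get_state(); N=R.from_quat(st["eef_rot"])
    p=np.r_[np.array(c)+back*u,z]
    print("t",round(st["clock"],2),"pos",st["tool_pos"].round(4),"F",st["contact_force"].round(2),"dp",(N.inv().apply(p-st["tool_pos"])*1e3).round(1),"twist",(N.inv()*T).as_rotvec().round(3),"q",st["q"].round(2))
E
python3 -c "
from h import *
goto('tbar',.032,.22)"
```

```text
t 1.4 pos [ 0.172  -0.6009  0.2607] F [-0.61  0.49 -0.19] dp [ 422.8 -207.1   40.7] twist [ 0.    0.   -2.24] q [ 1.33  0.69 -0.19  1.57  0.16  0.9  -0.22]
```

step_arm([
  {"dp": [30, -15, 0], "twist": [0, 0, -0.15], "hand": 0.0},
  {"dp": [70, -35, 0], "twist": [0, 0, -0.3], "hand": 0.0},
  {"dp": [115, -57, 0], "twist": [0, 0, -0.45], "hand": 0.0},
  {"dp": [160, -79, 0], "twist": [0, 0, -0.6], "hand": 0.0},
  {"dp": [200, -100, 0], "twist": [0, 0, -0.75], "hand": 0.0},
])

```text
clock: 2.02
tool_pos: [0.3382, -0.4484, 0.261]
eef_rot: [0.869, 0.494, 0.0, 0.0]
contact_force: [0.5, -1.1, -0.4]
opening: 0.501
finger_force: 0.0
```

```bash
python3 -c "
from h import *
goto('tbar',.032,.22)"
```

```text
t 2.02 pos [ 0.3382 -0.4484  0.261 ] F [ 0.51 -1.05 -0.44] dp [233.7  74.2  41. ] twist [ 1.000e-03  1.000e-03 -1.484e+00] q [ 1.08  0.62 -0.4   1.75  0.31  0.83  0.  ]
```

step_arm([
  {"dp": [45, 14, 4], "twist": [0, 0, -0.18], "hand": 0.0},
  {"dp": [90, 28, 8], "twist": [0, 0, -0.36], "hand": 0.0},
  {"dp": [135, 42, 12], "twist": [0, 0, -0.54], "hand": 0.0},
  {"dp": [180, 56, 16], "twist": [0, 0, -0.72], "hand": 0.0},
  {"dp": [215, 68, 20], "twist": [0, 0, -0.88], "hand": 0.0},
])

```text
clock: 2.65
tool_pos: [0.5075, -0.2989, 0.2408]
eef_rot: [0.575, 0.818, 0.0, 0.0]
contact_force: [-0.6, -0.1, -0.1]
opening: 0.505
finger_force: 0.0
```

```bash
python3 -c "
from h import *
goto('tbar',.032,.22)"
```

```text
t 2.65 pos [ 0.5075 -0.2989  0.2408] F [-0.56 -0.13 -0.13] dp [ 8.  17.7 20.8] twist [ 0.001  0.    -0.603] q [ 0.8   0.72 -0.61  1.69  0.5   0.89  0.33]
```

step_arm([
  {"dp": [3, 6, 5], "twist": [0, 0, -0.17], "hand": 0.0},
  {"dp": [6, 12, 12], "twist": [0, 0, -0.34], "hand": 0.0},
  {"dp": [8, 18, 18], "twist": [0, 0, -0.5], "hand": 0.0},
  {"dp": [8, 18, 20], "twist": [0, 0, -0.603], "hand": 0.0},
  {"dp": [8, 18, 20], "twist": [0, 0, -0.603], "hand": 0.0},
])

```text
clock: 3.28
tool_pos: [0.5201, -0.2873, 0.2204]
eef_rot: [0.31, 0.951, 0.0, -0.0]
contact_force: [0.3, 0.1, 0.1]
opening: 0.502
finger_force: 0.0
```

Run:
```python
from h import *
goto('tbar',.032,.095)
st=r.get_state(); s=cam("wrist"); cv2.imwrite("pics/w1.png",s["pixels"][:,:,::-1])
```

```text
t 3.27 pos [ 0.5201 -0.2873  0.2204] F [0.31 0.11 0.05] dp [-1.000e-01  2.300e+00  1.254e+02] twist [-0.    -0.001 -0.008] q [ 0.84  0.79 -0.75  1.69  0.65  0.93  0.77]
```

View pics/w1.png

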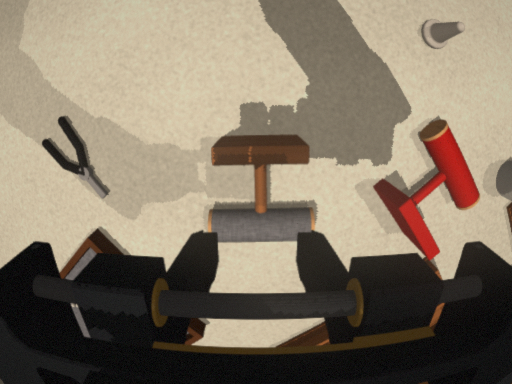

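The wrist view shows the base centred at about (260,150), square to the tool, with the post and roll at (261,224). I go down between them.

step_arm([
  {"dp": [0, 2, 35], "twist": [0, 0, -0.008], "hand": 0.0},
  {"dp": [0, 2, 75], "twist": [0, 0, -0.008], "hand": 0.0},
  {"dp": [0, 2, 110], "twist": [0, 0, -0.008], "hand": 0.0},
  {"dp": [0, 2, 125], "twist": [0, 0, -0.008], "hand": 0.0},
  {"dp": [0, 2, 125], "twist": [0, 0, -0.008], "hand": 0.0},
])

```text
clock: 3.95
tool_pos: [0.5213, -0.2854, 0.0955]
eef_rot: [0.306, 0.952, -0.0, -0.0]
contact_force: [0.1, 0.5, 0.3]
opening: 0.498
finger_force: 0.0
```

Run:
```python
from h import *
goto('tbar',.018,.094)
```

```text
t 3.95 pos [ 0.5213 -0.2854  0.0955] F [0.09 0.48 0.3 ] dp [13.8  0.1  1.5] twist [-0.    -0.001  0.001] q [ 0.77  0.95 -0.62  1.76  0.82  0.71  0.64]
```

step_arm([
  {"dp": [5, 0, 2], "twist": [0, 0, 0], "hand": 0.0},
  {"dp": [10, 0, 2], "twist": [0, 0, 0], "hand": 0.0},
  {"dp": [15, 0, 2], "twist": [0, 0, 0], "hand": 0.0},
  {"dp": [20, 0, 2], "twist": [0, 0, 0], "hand": 0.0},
  {"dp": [25, 0, 2], "twist": [0, 0, 0], "hand": 0.0},
])

```text
clock: 4.58
tool_pos: [0.501, -0.2707, 0.094]
eef_rot: [0.306, 0.952, -0.0, 0.0]
contact_force: [0.9, 0.5, 1.4]
opening: 0.5
finger_force: 0.5
```

```bash
cat > look.py <<'E'
import sys
from h import *
n,k=sys.argv[1:]
goto(k,.018,.094)
s=cam(n); C=cloud(s); (c,a)=G[k]; a=np.radians(a); u=np.array([np.cos(a),np.sin(a)])
P=C[np.linalg.norm(C[...,:2]-c,axis=2)<.16]; q=P[:,:2]-np.array(c); w=q@u; l=q@[-u[1],u[0]]
m=(abs(l)<.06)&(P[:,2]>.015); 
for lo in np.arange(-.1,.13,.01):
    b=m&(w>=lo)&(w<lo+.01)
    if b.sum(): print(f"w{lo*1e3:.0f}: n{b.sum()} z {P[b,2].min():.3f}-{P[b,2].max():.3f}",end="; ")
I=s["pixels"][:,:,::-1]
if n=="side":
    cw=np.r_[c,.04]; pc=R.from_quat(s["orientation"]).inv().apply(cw-s["xyz"]); x,y=int(pc[0]/pc[2]*s["fx"]+s["cx"]),int(pc[1]/pc[2]*s["fy"]+s["cy"])
    I=cv2.resize(I[max(0,y-65):y+65,max(0,x-85):x+85],None,fx=4,fy=4)
cv2.imwrite(f"pics/{n}_{k}_{r.get_state()['clock']:.2f}.png",I)
E
python3 look.py side tbar; ls pics
```

```text
t 4.58 pos [ 0.501  -0.2707  0.094 ] F [0.9  0.48 1.45] dp [-11.3  -0.   -0. ] twist [0.    0.    0.001] q [ 0.76  0.93 -0.6   1.84  0.85  0.65  0.58]
w-90: n37 z 0.503-0.563; w-80: n221 z 0.467-0.568; w-70: n327 z 0.409-0.568; w-60: n405 z 0.378-0.564; w-50: n450 z 0.361-0.563; w-40: n536 z 0.146-0.560; w-30: n930 z 0.056-0.555; w-20: n921 z 0.015-0.546; w-10: n421 z 0.015-0.515; w-0: n219 z 0.016-0.492; w10: n191 z 0.074-0.474; w20: n163 z 0.150-0.470; w30: n85 z 0.027-0.468; w40: n65 z 0.029-0.455; w50: n24 z 0.035-0.432; w60: n20 z 0.036-0.415; w70: n99 z 0.027-0.065; w80: n30 z 0.031-0.067; w90: n18 z 0.037-0.065; w100: n3 z 0.035-0.060; side0.png
side_tbar_4.62.png
top0.png
w1.png
```

step_arm([
  {"dp": [9, 0, 0], "twist": [0, 0, 0], "hand": 0.0},
  {"dp": [20, 0, 0], "twist": [0, 0, 0], "hand": 0.0},
  {"dp": [36, 0, 0], "twist": [0, 0, 0], "hand": 0.0},
  {"dp": [60, 0, 0], "twist": [0, 0, 0], "hand": 0.0},
  {"dp": [88, 0, 0], "twist": [0, 0, 0], "hand": 0.0},
])

```text
clock: 5.25
tool_pos: [0.4281, -0.2188, 0.0937]
eef_rot: [0.306, 0.952, 0.0, -0.0]
contact_force: [-0.5, 0.1, -1.6]
opening: 0.505
finger_force: 0.0
```

step_arm([
  {"dp": [20, 0, -5], "twist": [0, 0, 0], "hand": 0.0},
  {"dp": [40, 0, -15], "twist": [0, 0, 0], "hand": 0.0},
  {"dp": [50, 0, -50], "twist": [0, 0, 0], "hand": 0.0},
  {"dp": [50, 0, -90], "twist": [0, 0, 0], "hand": 0.0},
  {"dp": [50, 0, -130], "twist": [0, 0, 0], "hand": 0.0},
])

```text
clock: 5.88
tool_pos: [0.3875, -0.1898, 0.2247]
eef_rot: [0.306, 0.952, -0.0, -0.001]
contact_force: [1.1, -0.3, -0.4]
opening: 0.501
finger_force: 0.0
```

```bash
python3 look.py side tbar; ls pics; python3 -c "
from h import *
goto('easel',.032,.22)"
```

```text
t 5.88 pos [ 0.3875 -0.1898  0.2247] F [ 1.14 -0.27 -0.41] dp [-150.9    0.3  130.3] twist [-0.001 -0.002  0.002] q [ 0.83  0.6  -0.75  2.15  0.68  0.65  0.56]
w-100: n106 z 0.019-0.582; w-90: n102 z 0.015-0.568; w-80: n58 z 0.015-0.538; w-70: n54 z 0.015-0.022; w-60: n55 z 0.015-0.115; w-50: n250 z 0.015-0.127; w-40: n189 z 0.015-0.129; w-30: n116 z 0.015-0.129; w-20: n54 z 0.015-0.123; w-10: n5 z 0.016-0.018; side0.png
side_tbar_4.62.png
side_tbar_5.92.png
top0.png
w1.png
t 5.92 pos [ 0.3897 -0.19    0.2284] F [ 0.98 -0.8   2.49] dp [ 33.8 469.3   8.6] twist [ 0.001  0.005 -0.073] q [ 0.83  0.59 -0.75  2.14  0.67  0.66  0.56]
```

T-bar is up: roll top at 0.127, base footprint right behind its pivot edge. On to the easel.

step_arm([
  {"dp": [3, 40, 0], "twist": [0, 0, -0.02], "hand": 0.0},
  {"dp": [7, 95, 0], "twist": [0, 0, -0.04], "hand": 0.0},
  {"dp": [11, 150, 0], "twist": [0, 0, -0.06], "hand": 0.0},
  {"dp": [15, 205, 0], "twist": [0, 0, -0.073], "hand": 0.0},
  {"dp": [19, 260, 0], "twist": [0, 0, -0.073], "hand": 0.0},
])

```text
clock: 6.55
tool_pos: [0.5246, 0.0332, 0.2231]
eef_rot: [0.271, 0.963, -0.001, -0.0]
contact_force: [0.8, -0.9, 0.5]
opening: 0.504
finger_force: 0.0
```

step_arm([
  {"dp": [0, 55, 0], "twist": [0, 0, 0], "hand": 0.0},
  {"dp": [0, 110, 0], "twist": [0, 0, 0], "hand": 0.0},
  {"dp": [0, 160, 0], "twist": [0, 0, 0], "hand": 0.0},
  {"dp": [0, 195, 0], "twist": [0, 0, 0], "hand": 0.0},
  {"dp": [0, 209, 0], "twist": [0, 0, 0], "hand": 0.0},
])

```text
clock: 7.18
tool_pos: [0.6332, 0.2123, 0.2228]
eef_rot: [0.27, 0.963, -0.0, -0.001]
contact_force: [-0.3, 0.7, -0.7]
opening: 0.5
finger_force: 0.0
```

```bash
python3 -c "
from h import *
goto('easel',.032,.22)"
```

```text
t 7.17 pos [0.6332 0.2123 0.2228] F [-0.29  0.68 -0.67] dp [-2.3  0.2  2.8] twist [-0.001 -0.001  0.002] q [-0.05  0.87 -0.7   1.44  0.6   1.05  0.15]
```

Run:
```python
from h import *
s=cam("wrist"); cv2.imwrite("pics/w2.png",s["pixels"][:,:,::-1])
```

```text
(no output)
```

View pics/w2.png

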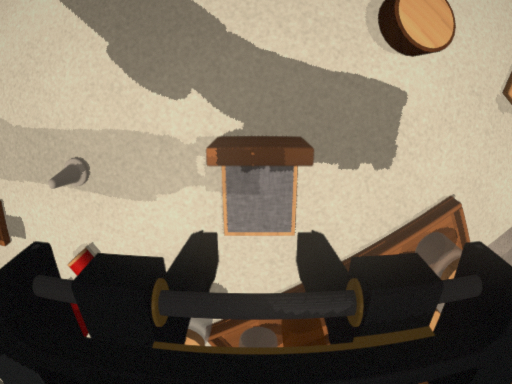

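View pics/side_tbar_5.92.png

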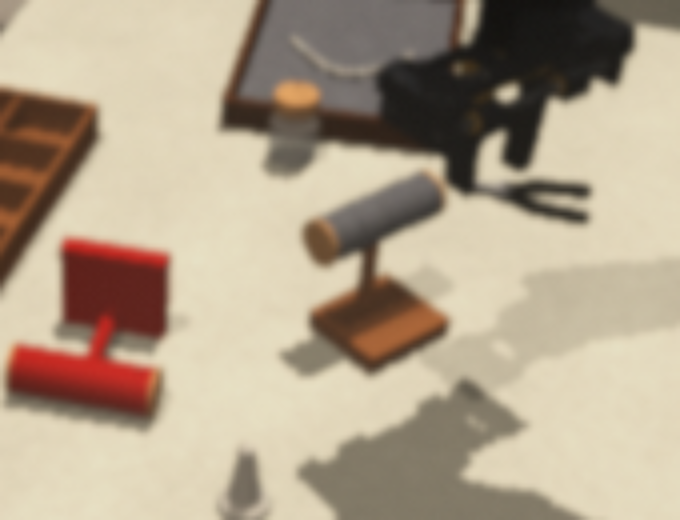

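The side crop shows the T-bar upright at (375,290). The wrist view has the easel base at (260,150), square to the tool, with its board behind it. Descend and push likewise.

step_arm([
  {"dp": [-2, 0, 35], "twist": [0, 0, 0], "hand": 0.0},
  {"dp": [-2, 0, 75], "twist": [0, 0, 0], "hand": 0.0},
  {"dp": [-2, 0, 112], "twist": [0, 0, 0], "hand": 0.0},
  {"dp": [-2, 0, 129], "twist": [0, 0, 0], "hand": 0.0},
  {"dp": [-2, 0, 129], "twist": [0, 0, 0], "hand": 0.0},
])

```text
clock: 7.85
tool_pos: [0.635, 0.2078, 0.094]
eef_rot: [0.271, 0.963, -0.001, -0.001]
contact_force: [0.2, 0.9, -0.8]
opening: 0.499
finger_force: 0.0
```

step_arm([
  {"dp": [5, 0, 0], "twist": [0, 0, 0], "hand": 0.0},
  {"dp": [10, 0, 0], "twist": [0, 0, 0], "hand": 0.0},
  {"dp": [15, 0, 0], "twist": [0, 0, 0], "hand": 0.0},
  {"dp": [20, 0, 0], "twist": [0, 0, 0], "hand": 0.0},
  {"dp": [25, 0, 0], "twist": [0, 0, 0], "hand": 0.0},
])

```text
clock: 8.48
tool_pos: [0.6142, 0.2225, 0.0949]
eef_rot: [0.271, 0.963, 0.0, 0.0]
contact_force: [1.0, -0.8, -0.2]
opening: 0.5
finger_force: 0.4
```

```bash
python3 look.py side easel
```

```text
t 8.47 pos [0.6142 0.2225 0.0949] F [ 0.98 -0.77 -0.25] dp [-9.9  1.5  0.9] twist [ 0.     0.    -0.001] q [-0.11  1.   -0.61  1.58  0.73  0.8   0.  ]
w-50: n5 z 0.371-0.425; w-40: n1754 z 0.229-0.486; w-30: n1425 z 0.060-0.499; w-20: n1510 z 0.015-0.508; w-10: n791 z 0.015-0.513; w-0: n546 z 0.019-0.513; w10: n441 z 0.073-0.511; w20: n385 z 0.015-0.508; w30: n350 z 0.016-0.498; w40: n233 z 0.016-0.468; w50: n86 z 0.015-0.026; w60: n50 z 0.015-0.027; w70: n21 z 0.020-0.027; w80: n11 z 0.021-0.029; w90: n12 z 0.021-0.030; w100: n9 z 0.027-0.034; w110: n3 z 0.030-0.032;
```

step_arm([
  {"dp": [9, 0, 1], "twist": [0, 0, 0], "hand": 0.0},
  {"dp": [20, 0, 1], "twist": [0, 0, 0], "hand": 0.0},
  {"dp": [36, 0, 1], "twist": [0, 0, 0], "hand": 0.0},
  {"dp": [60, 0, 1], "twist": [0, 0, 0], "hand": 0.0},
  {"dp": [88, 0, 1], "twist": [0, 0, 0], "hand": 0.0},
])

```text
clock: 9.15
tool_pos: [0.5378, 0.2688, 0.0937]
eef_rot: [0.271, 0.963, 0.0, -0.0]
contact_force: [-0.3, -0.1, 0.1]
opening: 0.499
finger_force: 0.0
```

step_arm([
  {"dp": [20, 0, -5], "twist": [0, 0, 0], "hand": 0.0},
  {"dp": [40, 0, -15], "twist": [0, 0, 0], "hand": 0.0},
  {"dp": [50, 0, -50], "twist": [0, 0, 0], "hand": 0.0},
  {"dp": [50, 0, -90], "twist": [0, 0, 0], "hand": 0.0},
  {"dp": [50, 0, -130], "twist": [0, 0, 0], "hand": 0.0},
])

```text
clock: 9.78
tool_pos: [0.4955, 0.2947, 0.2253]
eef_rot: [0.27, 0.963, -0.0, -0.0]
contact_force: [1.0, -0.1, 0.2]
opening: 0.498
finger_force: 0.0
```

step_arm([
  {"dp": [20, 0, -20], "twist": [0, 0, 0], "hand": 0.0},
  {"dp": [40, 0, -40], "twist": [0, 0, 0], "hand": 0.0},
  {"dp": [40, 0, -40], "twist": [0, 0, 0], "hand": 0.0},
  {"dp": [40, 0, -40], "twist": [0, 0, 0], "hand": 0.0},
  {"dp": [40, 0, -40], "twist": [0, 0, 0], "hand": 0.0},
])

```text
clock: 10.4
tool_pos: [0.4627, 0.3141, 0.2624]
eef_rot: [0.271, 0.962, -0.001, -0.0]
contact_force: [-0.7, 0.3, 0.4]
opening: 0.499
finger_force: 0.0
```

```bash
python3 look.py side easel
python3 - <<'E'
from h import *
s=cam("side"); cv2.imwrite("pics/side_end.png",s["pixels"][:,:,::-1])
for n in("side","top"):
    if n=="top": s=cam(n)
    for t in("cone","jar","smalljar","log","dish","pliers","tbar"):
        print(n,t,[np.round(world(s,np.array(x["at"])),3).tolist() for x in r.search_frame(n,t)][:2])
E
```

```text
t 10.4 pos [0.4627 0.3141 0.2624] F [-0.66  0.34  0.37] dp [-186.9    3.   168.4] twist [-0.002 -0.    -0.002] q [-0.26  0.68 -0.72  1.75  0.55  0.93 -0.19]
w-90: n125 z 0.015-0.022; w-80: n123 z 0.015-0.022; w-70: n131 z 0.015-0.022; w-60: n119 z 0.015-0.022; w-50: n121 z 0.015-0.022; w-40: n117 z 0.015-0.022; w-30: n122 z 0.015-0.115; w-20: n811 z 0.015-0.128; w-10: n21 z 0.034-0.126; side cone []
side jar [[0.753, 0.046, 0.07]]
side smalljar []
side log [[0.568, 0.48, 0.052]]
side dish [[0.447, 0.45, 0.016], [0.46, -0.237, 0.025]]
side pliers [[0.359, -0.465, 0.015]]
side tbar [[0.687, -0.082, 0.036], [0.462, -0.235, 0.027]]
top cone []
top jar [[0.744, 0.026, 0.099], [0.586, -0.463, 0.07]]
top smalljar [[0.585, -0.461, 0.068]]
top log []
top dish [[0.421, 0.474, 0.015]]
top pliers [[0.358, -0.468, 0.01]]
top tbar [[0.662, -0.093, 0.035], [0.46, -0.237, 0.107]]
```

View pics/side_end.png

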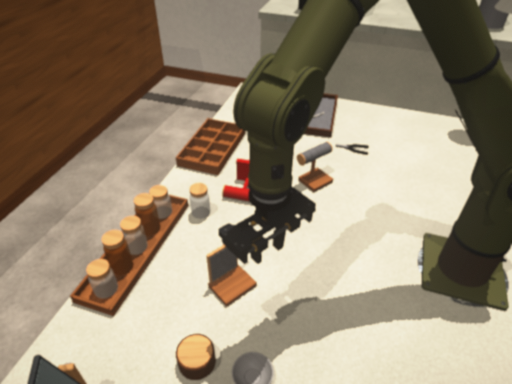

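The picture shows the T-bar upright at (315,170) and the easel upright at (230,278). The gripper is clear of both, and the bystanders I can see are where they were.

```bash
python3 -c "
from plant import r
print(r.finish_job())"
```

```text
the job is handed in; nothing more can be done
None
```

The T-bar and the easel both stand upright about where they lay, and the job was handed in at about 10.5 s on the clock; the bystanders re-detected afterwards had not moved, but the arm hid the cone in the last pictures, so I could not re-check it.

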